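Fit the slotted crank to the seed cleaner

TASK

Put the crank that belongs to the seed cleaner back on: take the crank whose hub has a slot-shaped hole, turn it so that the slot lines up with the two flats of the upright shaft on top of the cleaner, slide it down fully home onto the shaft's collar, and let go. Leave the other crank, with the round hole, and the wooden pot former where they are.

Things in the scene. Friction and masses are not known exactly. Their poses are not given: they have to be found in the camera images.
- crank: The right crank, loose, flat on the table, 0.4 kg. Dark steel hub 54 (x) by 44 (y) by 30 mm high, with a slot 38 by 18 mm right through it, long side along x. Flat arm along +x, 10 to 18 mm above the underside, 24 mm wide; wooden handle 22 mm in diameter stands 115 mm from the slot's centre, top 58 mm up. Origin: centre of the hub's underside; x towards handle, z up. Grip across the hub's 44 mm.
- shaft_seat (a point): Shaft on the fixed seed cleaner (drum, 158 mm wide lid). Point: on its axis, top of the 42 mm wide collar where the crank must rest, 108 mm above the table, 15 above the lid. Above it a tongue 34 (x) by 14 (y) by 34 mm tall, flats facing y, round ends and top: the slot fits with the arm along +x or -x, play 2 mm all round, 11 degrees. z up. The shaft turns only against stiff friction, 0.4 N m.
- other_crank: Another, shorter crank, loose, to be left alone: hub 44 by 44 by 30 mm with a ROUND hole 22 mm in diameter, which does not fit; its wooden handle (top 58 mm up) stands 80 mm from the hole. Origin: centre of the hub's underside; x along the arm towards the handle, z up. The two cranks lie side by side, in either order.
- former: Turned wooden former for rolling paper pots, loose, standing upright, to be left alone: 100 mm tall, foot 68 mm in diameter, with a knob on top. Origin: centre of its underside, z up.
Mind the look-alikes: they are no part of the job. What is shaped like the crank but blue is not meant.

How it is judged (in metres and radians):
At the end, for the whole second after the job is handed in: The crank with the slot sits on the shaft, handle up and at rest: its origin within 10 mm sideways and 10 mm in height of the shaft's seat, its arm within 15 degrees of the flats (either way round), tilted less than 10 degrees. The other crank and the pot former are within 30 mm of where they stood (horizontal distance between crank and shaft_seat below 0.01 m and z of crank in the frame of shaft_seat between -0.005 and 0.01 m and angle between the x axis of crank and the x axis of shaft_seat, either way round below 0.26 rad and angle between crank's own z axis and vertical below 0.17 rad and linear speed of crank below 0.02 m/s and distance of each of other_crank, former from where it was at the start of the episode below 0.03 m); the robot touches nothing.
It fails at once if the other crank is moved by more than 30 mm (distance of other_crank from where it was at the start of the episode above 0.03 m).
It fails at once if the pot former is moved by more than 30 mm (distance of former from where it was at the start of the episode above 0.03 m).
It also fails if it takes over 48 s, if anything falls off the work surface, if the arm or the gripper's body presses on something with over 40 N, if the wrist force passes 120 N, or if a joint passes its speed limit or range.

ROBOT

A 7-joint arm with a two-finger parallel gripper is mounted at the origin on the work surface. World frame = base frame: x ahead of the robot, y to its left, z up, the work surface at z = 0. Lengths are in mm, angles in rad, forces in N, time in s.
With the tool pointing down it reaches from about 400 to 850 mm from the base axis. Payload 4.4 kg.
Tool frame: the origin (TCP) lies at the very end of the fingers, on their centre line; the grasp point (between the pads) lies 19 mm behind it (ctrl.pinch_z is the distance from the TCP to the grasp point, in mm); z points along the fingers, x is the direction in which the jaws open and shut, and the axes are right-handed (so a half turn about z gives the same grasp; the last joint's range is limited). The gripper opens to 94 mm and grips with 3 to 60 N. Pads are 16 mm wide; open, the fingers measure 119 mm over their backs; the gripper's body (75 mm by 177 mm) begins 78 mm behind the grasp point.
Start: joints at [1.183, 0.628, 0.038, 1.517, -0.027, 0.996, -0.02], TCP at [205.607, -616.639, 205.478] pointing down, gripper open.
Joint ranges: [-3.06, 3.06], [-0.37, 2.12], [-1.25, 1.32], [0.18, 2.47], [-1.1, 4.24], [0.23, 1.98], [-2.94, 2.94]. Speed limits (rad/s): [2.57, 2.57, 3.14, 3.14, 3.14, 3.14, 3.14].

INTERFACE

Orientations are given as a unit quaternion [w, x, y, z].
In Python, from bench import ctrl gives the robot as it stands.
- The arm moves only by the tool arm_command, never from a script. Its argument "plan" is a list of rows, each a list of 7 numbers: the closure, from -1 (fully open) to 1 (shut), then the shift along the tool's x, y, z in m, then the turn, a rotation vector about the tool's x, y, z in rad. A call has exactly 8 rows; each row is the pose to reach, as a shift and turn from the pose commanded when the call began, along the tool's axes at that moment; what a row does not reach only later rows make up. A row lasts 1/8 s, in which the tool goes at most 62.5 mm and 10.7 degrees, less where a joint would pass 70% of its speed; a pose out of reach is approached as far as the arm can. A call with a gripper value outside its range is refused whole. The fingers move at their own pace and stop on an object; the grip force is fixed at half the most. Time passes only in rows, so rows that repeat a pose let the fingers close, or fill a call up. It gives the time, the measured TCP pose, the force and the opening at its end, in the units of the state.
- ctrl.sense(): the state, without advancing time (a new reading comes with each control period).
- ctrl.grab_frame(name): name is "scene" or "top" or "wrist"; returns a dict with "color" (480x640x3 uint8, red, green, blue), "fx", "fy", "cx", "cy" (pixels), "D" ([k1, k2, p1, p2, k3] as OpenCV has them; the pictures are not rectified), "origin" and "attitude" of the camera in the world; the wrist camera has in their place "T_tool_cam" (4x4, takes a point from camera to tool coordinates, whose origin is the TCP and whose axes are the tool frame's). Camera axes: x right, y down, z forward; pixel columns grow to the right and rows downward; lengths in mm; the calibration is good to about 2 mm. A picture is of the moment at which its call begins: read the wrist's pose just before it. There is no depth.
- ctrl.finish_job(): hands the job in, once; it reports no verdict.
The state is a dict: "clock": time; "q": joint angles; "dq": joint speeds; "joint_torque": joint torques, N m; "position": TCP position; "tool_rot": TCP orientation; "wrist_force": force on the tool from outside, world axes, zero at the start; "moment": the same for the moment, N m; "finger_gap": finger opening in mm.
Only numpy, scipy, OpenCV 4.12 (cv2) and the standard library are available. Lean on these libraries where they do the work, as an engineer would, in place of code of your own. Each camera call takes 0.05 s, during which the arm holds its last target. There are 200 camera calls.

## Working session

There is one attempt and no reset: what is moved stays moved. The work goes in short steps, Python scripts to look and compute and a tool call to move; the robot and the scene stay as the last step left them, time stands still between calls to the robot, and variables do not carry over. Pictures are saved under pics/ and viewed, about 8 in all and at most 12, crops included, and the job is handed in when it is done.

Besides the shell and the picture viewer there is one more tool, called after "Request:" by a JSON object that holds its "fn" and its "kwargs". arm_command: Moves the arm, as the interface text tells. Its arguments: {"type":"object","properties":{"plan":{"type":"array"}},"required":["plan"]}

```bash
mkdir -p pics
cat > h.py <<'E'
import numpy as np, cv2
from scipy.spatial.transform import Rotation as R
from bench import ctrl
def rot(q): return R.from_quat(np.array(q),scalar_first=True).as_matrix()
def att(a):
    a=np.array(a,float); return a if a.shape==(3,3) else rot(a)
def grab(name):
    s=ctrl.sense(); f=ctrl.grab_frame(name)
    if name=="wrist":
        T=np.array(f["T_tool_cam"]); Rt=rot(s["tool_rot"])
        f["o"]=np.array(s["position"])+Rt@T[:3,3]; f["A"]=Rt@T[:3,:3]
    else: f["o"]=np.array(f["origin"]); f["A"]=att(f["attitude"])
    f["K"]=np.array([[f["fx"],0,f["cx"]],[0,f["fy"],f["cy"]],[0,0,1.]])
    return f
def ray(f,px,z):
    p=cv2.undistortPoints(np.array(px,float).reshape(-1,1,2),f["K"],np.array(f["D"],float)).reshape(-1,2)
    d=np.c_[p,np.ones(len(p))]@f["A"].T
    return f["o"]+d*((z-f["o"][2])/d[:,2])[:,None]
def save(n,im): cv2.imwrite("pics/"+n+".png",np.ascontiguousarray(im[:,:,::-1]))
E
python3 - <<'E'
from h import *
import pickle
for n in ("scene","top"):
    f=grab(n); save(n,f["color"]); pickle.dump(f,open(n+".pkl","wb")); print(n,f["o"],f["A"].round(2).tolist(),f["fx"])
s=ctrl.sense(); print(s["position"],s["tool_rot"],s["finger_gap"],s["clock"]); print(np.array(ctrl.grab_frame("wrist")["T_tool_cam"]).round(2))
E
```

```text
scene [ 975.60791304 -112.77990026  712.06709311] [[0.16, 0.81, -0.56], [0.99, -0.12, 0.1], [0.01, -0.57, -0.82]] 465.00638242379375
top [ 424.60305172  -55.60140785 1045.75597347] [[0.01, -0.99, 0.14], [-1.0, -0.0, 0.02], [-0.02, -0.14, -0.99]] 474.08320923150603
[ 205.40711959 -616.06893812  204.67250987] [-4.81898609e-04  8.11261839e-01 -5.84682414e-01 -6.86358176e-04] 93.76649207823768 0.1
[[   1.     -0.      0.     -0.79]
 [   0.      0.97    0.26  -74.76]
 [  -0.     -0.26    0.97 -178.84]
 [   0.      0.      0.      1.  ]]
```

View pics/scene.png

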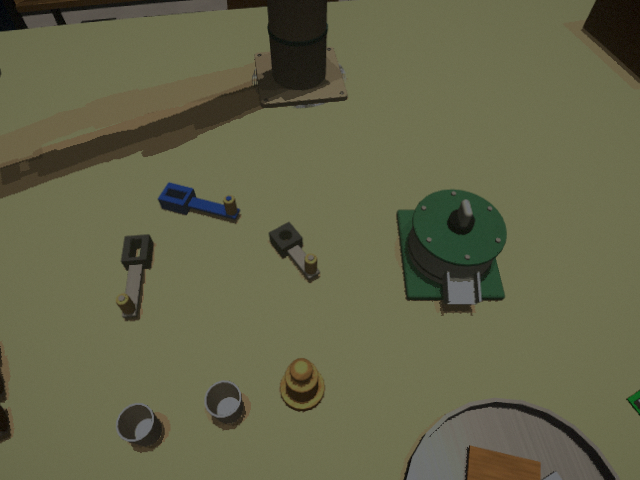

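View pics/top.png

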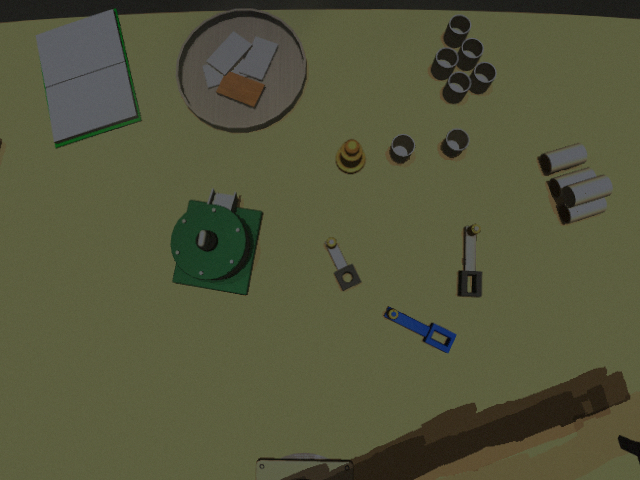

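Top view: the candidates are the steel slotted crank (hub at 471,284; handle at 475,230), the steel crank with the round hole (hub 347,277) and the blue look-alike (440,337). I choose the slotted steel one. The shaft tongue is at (205,238) and the former at (351,153).

Run:
```python
from h import *
import pickle
f=pickle.load(open("top.pkl","rb")); g=pickle.load(open("scene.pkl","rb"))
a=f["color"][210:310,421:521]; b=f["color"][188:288,157:257]; c=g["color"][185:285,410:510]
im=np.hstack([cv2.resize(x,(260,260),interpolation=cv2.INTER_CUBIC) for x in (a,b,c)])
save("crop1",np.clip(im.astype(float)*1.6,0,255).astype(np.uint8))
v=cv2.cvtColor(f["color"],cv2.COLOR_RGB2HSV)[260:305,450:490]
m=(v[...,2]<75).astype(np.uint8)
cs,_=cv2.findContours(m,cv2.RETR_EXTERNAL,cv2.CHAIN_APPROX_NONE); k=max(cs,key=cv2.contourArea)
r=cv2.minAreaRect(k); ctr=np.array(r[0])+[450,260]; print(r,ctr)
H=ray(f,[ctr],30)[0]; P=ray(f,[[475.5,229]],58)[0]
print("hub",H,"handle",P,np.linalg.norm((H-P)[:2]),"yaw",np.degrees(np.arctan2(*(P-H)[[1,0]])))
print("box", ray(f,cv2.boxPoints(r)+[450,260],30).round(0).tolist())
print("other",ray(f,[[347,277]],30), "former",ray(f,[[351,147]],100))
```

```text
((19.523757934570312, 18.501131057739258), (24.496051788330078, 36.53003692626953), 2.726310968399048) [469.52375793 278.50113106]
hub [ 487.56489543 -352.1562005    30.        ] handle [ 590.69488197 -360.49449222   58.        ] 103.46652228799381 yaw -4.622437908202269
box [[450.0, -323.0, 30.0], [528.0, -329.0, 30.0], [526.0, -382.0, 30.0], [447.0, -376.0, 30.0]]
other [[489.8701995  -88.73579366  30.        ]] former [[755.28537513 -94.92635938 100.        ]]
```

View pics/crop1.png

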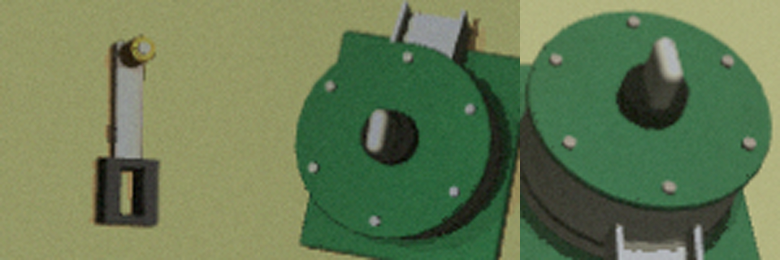

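Run:
```python
from h import *
import pickle
f=pickle.load(open("top.pkl","rb")); g=pickle.load(open("scene.pkl","rb"))
H=ray(f,[[469.7,283]],30)[0]; P=ray(f,[[476.5,228.5]],58)[0]
print("hub",H,"handle",P,np.linalg.norm((H-P)[:2]),"yaw",np.degrees(np.arctan2(*(P-H)[[1,0]])))
T=ray(f,[[202.4,238.4],[203.9,231.1],[200.5,246.5]],142); print(T, "yaw",np.degrees(np.arctan2(*(T[1]-T[2])[[1,0]])))
print("scene check", ray(g,[[410+(663-520)/2.6,185+50/2.6]],142))
# lid screws circle centre
px=np.array([[407,57],[470,109],[453,191],[374,221],[313,168],[330,87]],float)-[260,0]
e=cv2.fitEllipse(px.astype(np.float32)); print("lid centre", ray(f,[np.array(e[0])/2.6+[157,188]],93), "r", np.linalg.norm(ray(f,px/2.6+[157,188],93)-ray(f,[np.array(e[0])/2.6+[157,188]],93),axis=1))
Rt=rot(ctrl.sense()["tool_rot"]); print(Rt.round(3))
for n,p in (("hub",H),("shaft",T[0])): print(n, Rt.T@(p-np.array(ctrl.sense()["position"])))
```

```text
hub [ 477.91376967 -352.2342944    30.        ] handle [ 591.78201704 -362.68871465   58.        ] 114.34715852364262 yaw -5.245707972424889
[[555.67900119 196.16865463 142.        ]
 [570.09413709 193.82570855 142.        ]
 [539.74963856 199.23671543 142.        ]] yaw -10.110666331246625
scene check [[553.33895633 196.06801211 142.        ]]
lid centre [[556.4412385  198.67883129  93.        ]] r [66.69939449 66.31685727 64.82334365 65.76938007 66.45718584 66.37116749]
[[ 0.316 -0.949 -0.   ]
 [-0.949 -0.316  0.001]
 [-0.001  0.    -1.   ]]
hub [-163.95958084 -341.93126175  175.01717049]
shaft [-659.77368515 -589.15262576   63.71938579]
```

Request:
{"fn": "arm_command", "kwargs": {"plan": [[-1,-0.158,-0.356,0.085,0,0,0.412],[-1,-0.158,-0.356,0.085,0,0,0.412],[-1,-0.158,-0.356,0.085,0,0,0.412],[-1,-0.158,-0.356,0.085,0,0,0.412],[-1,-0.158,-0.356,0.085,0,0,0.412],[-1,-0.158,-0.356,0.085,0,0,0.412],[-1,-0.158,-0.356,0.085,0,0,0.412],[-1,-0.158,-0.356,0.085,0,0,0.412]]}}

```text
clock: 1.15
position: [494.1, -352.7, 119.9]
tool_rot: [-0.0, -0.676, 0.737, 0.001]
wrist_force: [-1.4, -0.7, -0.1]
finger_gap: 93.9
```

Run:
```python
from h import *
import pickle
s=ctrl.sense(); print(s["clock"],s["position"],rot(s["tool_rot"]).round(3).tolist(),np.abs(s["dq"]).max(),s["wrist_force"])
f=grab("wrist"); pickle.dump(f,open("w1.pkl","wb")); save("w1",f["color"])
```

```text
1.15 [ 494.12139367 -352.69531705  119.86687733] [[-0.087, -0.996, -0.001], [-0.996, 0.087, 0.001], [-0.001, 0.001, -1.0]] 0.056112420375315 [-1.38778287 -0.71910541 -0.14935527]
```

View pics/w1.png

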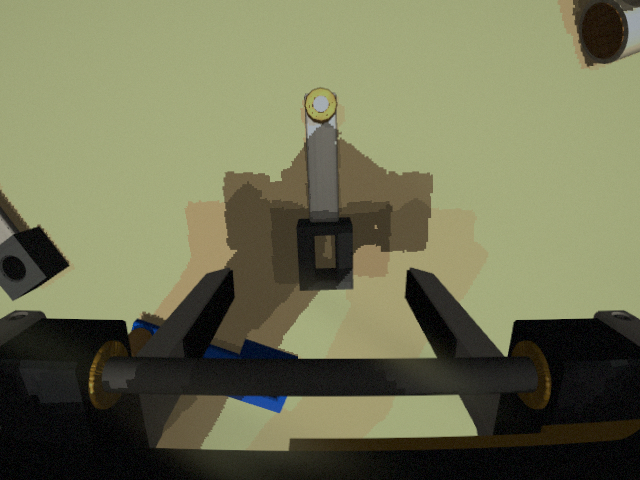

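Wrist view: the slot of the steel hub is at (325,251), its handle top at (320,104), well between the open fingers. The blue look-alike is partly under the gripper at lower left.

Run:
```python
from h import *
import pickle
f=pickle.load(open("w1.pkl","rb"))
S=ray(f,[[325.5,251]],30)[0]; P=ray(f,[[320.5,104]],58)[0]
print(f["o"],S,P,np.linalg.norm((S-P)[:2]),np.degrees(np.arctan2(*(P-S)[[1,0]])))
print(ray(f,[[298,219],[352,219],[299,277],[353,277],[299,289],[353,289]],30).round(1).tolist())
m=cv2.cvtColor(f["color"],cv2.COLOR_RGB2HSV)[...,2]
print(m[251,285:365].tolist()); print(m[205:300:1,325].tolist())
```

```text
[ 568.53253056 -358.88030865  298.64090224] [ 482.99404517 -356.33678829   30.        ] [ 591.08709356 -361.64360214   58.        ] 108.22323864311574 -2.8106719416804915
[[510.8, -337.2, 30.0], [507.1, -379.0, 30.0], [462.8, -333.1, 30.0], [459.0, -376.8, 30.0], [452.3, -332.0, 30.0], [448.4, -376.1, 30.0]]
[66, 64, 65, 66, 67, 65, 68, 62, 66, 65, 68, 60, 51, 19, 22, 26, 17, 19, 23, 20, 26, 20, 19, 22, 20, 17, 20, 26, 21, 29, 65, 61, 69, 67, 64, 67, 67, 68, 68, 71, 94, 96, 93, 94, 94, 94, 91, 64, 65, 58, 33, 17, 28, 28, 35, 36, 35, 35, 32, 35, 34, 32, 31, 33, 39, 35, 35, 41, 68, 62, 89, 152, 151, 153, 155, 149, 151, 154, 153, 153]
[97, 102, 99, 98, 97, 66, 65, 65, 66, 69, 64, 65, 66, 64, 54, 48, 39, 19, 8, 12, 9, 19, 20, 23, 19, 22, 19, 19, 22, 23, 59, 70, 72, 68, 64, 69, 68, 97, 94, 94, 93, 93, 93, 92, 92, 94, 94, 93, 94, 95, 93, 92, 70, 64, 68, 68, 66, 68, 66, 66, 65, 65, 62, 28, 20, 25, 19, 17, 18, 20, 24, 29, 24, 23, 29, 30, 33, 39, 43, 46, 46, 42, 46, 50, 68, 141, 169, 167, 165, 165, 166, 168, 166, 164, 165]
```

Request:
{"fn": "arm_command", "kwargs": {"plan": [[-1,0.003,0.001,0.04,0,0,0],[-1,0.003,0.001,0.08,0,0,0],[-1,0.003,0.001,0.105,0,0,0],[-1,0.003,0.001,0.115,0,0,0],[-1,0.003,0.001,0.115,0,0,0],[1,0.003,0.001,0.115,0,0,0],[1,0.003,0.001,0.115,0,0,0],[1,0.003,0.001,0.115,0,0,0]]}}

```text
clock: 2.2
position: [492.6, -357.3, 6.2]
tool_rot: [0.0, -0.675, 0.738, -0.001]
wrist_force: [0.2, 0.1, -0.9]
finger_gap: 67.5
```

Request:
{"fn": "arm_command", "kwargs": {"plan": [[1,0,0,0,0,0,0],[1,0,0,0,0,0,0],[1,0,0,0,0,0,0],[1,0,0,0,0,0,0],[1,0,0,-0.03,0,0,0],[1,0,0,-0.08,0,0,0],[1,0,0,-0.13,0,0,0],[1,0,0,-0.18,0,0,0]]}}

```text
clock: 3.2
position: [491.2, -356.5, 186.1]
tool_rot: [-0.0, -0.674, 0.738, 0.001]
wrist_force: [0.5, -0.1, -5.5]
finger_gap: 43.9
```

Run:
```python
from h import *
import pickle
s=ctrl.sense(); print(s["clock"],s["position"],rot(s["tool_rot"]).round(3).tolist(),s["finger_gap"],s["wrist_force"],s["moment"])
f=grab("wrist"); pickle.dump(f,open("w2.pkl","wb")); save("w2",f["color"])
```

```text
3.2 [ 491.20341351 -356.49682115  186.05610526] [[-0.09, -0.996, -0.002], [-0.996, 0.09, 0.001], [-0.001, 0.002, -1.0]] 43.87572140122772 [ 0.51882795 -0.09410075 -5.51388654] [ 0.02314586 -0.03834328 -0.02348798]
```

View pics/w2.png

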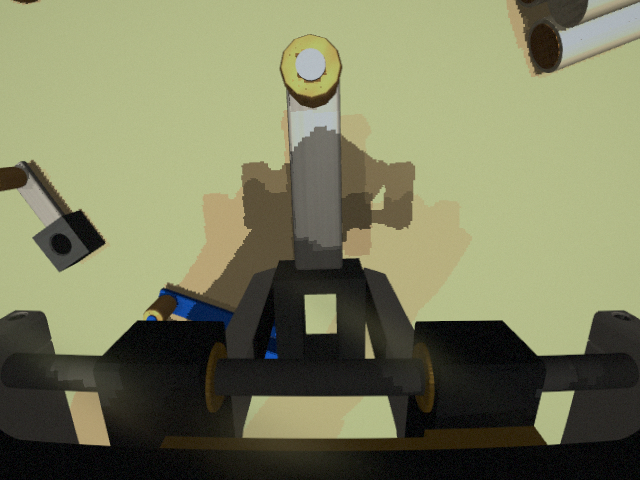

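Held (gap 43.9 mm). The handle top is at (311,64) and the slot (320,313).

Run:
```python
from h import *
import pickle
f=pickle.load(open("w2.pkl","rb")); T=np.array(f["T_tool_cam"]); f["o"]=T[:3,3]; f["A"]=T[:3,:3]
P=ray(f,[[311,64]],-52)[0]; print("handle tool",P)
# arm edges top face (z=6-18=-12)
print("arm",ray(f,[[288,100],[341,100],[295,260],[343,260]],-12).round(1).tolist())
print("slot",ray(f,[[305,294],[336,294],[303,334],[337,334]],-24).round(1).tolist())
print("hub top edges",ray(f,[[275,262],[365,262]],6).round(1).tolist())
```

```text
handle tool [ -3.0630684  -99.35696933 -52.        ]
arm [[-14.2, -92.1, -12.0], [9.4, -92.1, -12.0], [-12.4, -16.9, -12.0], [11.5, -16.9, -12.0]]
slot [[-7.1, -4.0, -24.0], [7.6, -4.0, -24.0], [-8.4, 17.4, -24.0], [8.3, 17.4, -24.0]]
hub top edges [[-24.8, -9.6, 6.0], [24.9, -9.5, 6.0]]
```

Request:
{"fn": "arm_command", "kwargs": {"plan": [[1,-0.01,0,-0.01,0,0,0.01],[1,-0.03,0.001,-0.02,0,0,0.02],[1,-0.06,0.002,-0.03,0,0,0.04],[1,-0.095,0.004,-0.03,0,0,0.06],[1,-0.13,0.005,-0.03,0,0,0.08],[1,-0.165,0.007,-0.03,0,0,0.1],[1,-0.2,0.008,-0.03,0,0,0.1],[1,-0.235,0.009,-0.03,0,0,0.1]]}}

```text
clock: 4.25
position: [502.4, -119.7, 213.5]
tool_rot: [-0.001, -0.637, 0.771, 0.002]
wrist_force: [0.3, -0.1, -4.0]
finger_gap: 43.8
```

Request:
{"fn": "arm_command", "kwargs": {"plan": [[1,-0.035,-0.002,0,0,0,0],[1,-0.075,-0.005,0,0,0,0],[1,-0.115,-0.008,0,0,0,0],[1,-0.155,-0.01,0,0,0,0],[1,-0.19,-0.012,0,0,0,0],[1,-0.215,-0.014,0,0,0,0],[1,-0.235,-0.015,0,0,0,0],[1,-0.235,-0.015,0,0,0,0]]}}

```text
clock: 5.25
position: [562.5, 107.7, 214.2]
tool_rot: [-0.001, -0.638, 0.77, 0.001]
wrist_force: [-0.8, -0.0, -3.9]
finger_gap: 44.3
```

Run:
```python
from h import *
import pickle
s=ctrl.sense(); print(s["clock"],s["position"],rot(s["tool_rot"]).round(3).tolist(),s["finger_gap"],s["wrist_force"],np.abs(s["dq"]).max())
f=grab("wrist"); pickle.dump(f,open("w3.pkl","wb")); save("w3",f["color"])
```

```text
5.25 [562.48480314 107.66296705 214.21896222] [[-0.186, -0.983, -0.002], [-0.983, 0.186, 0.0], [0.0, 0.003, -1.0]] 44.263897266787545 [-0.78063149 -0.03814406 -3.8554229 ] 0.039319650533232414
```

View pics/w3.png

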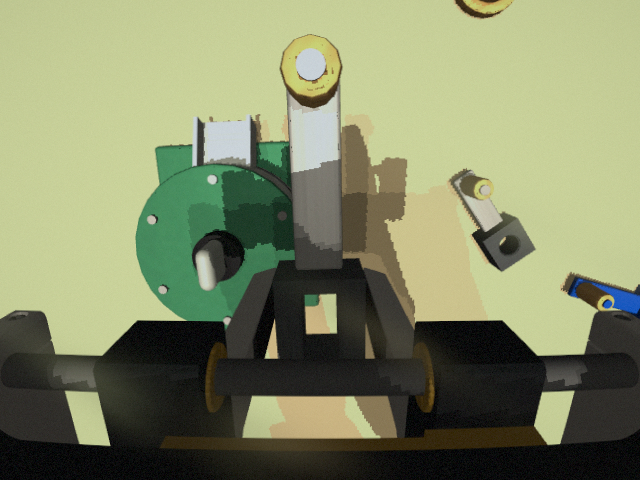

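The shaft tongue is visible at (206,265), with the collar dark around (222,255). The held crank has not shifted since the lift. Now a crop of the tongue.

Run:
```python
from h import *
import pickle
f=pickle.load(open("w3.pkl","rb"))
c=f["color"][220:310,160:280]; save("c3",np.clip(cv2.resize(c,(720,540),interpolation=cv2.INTER_CUBIC)*1.2,0,255).astype(np.uint8))
```

```text
(no output)
```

View pics/c3.png

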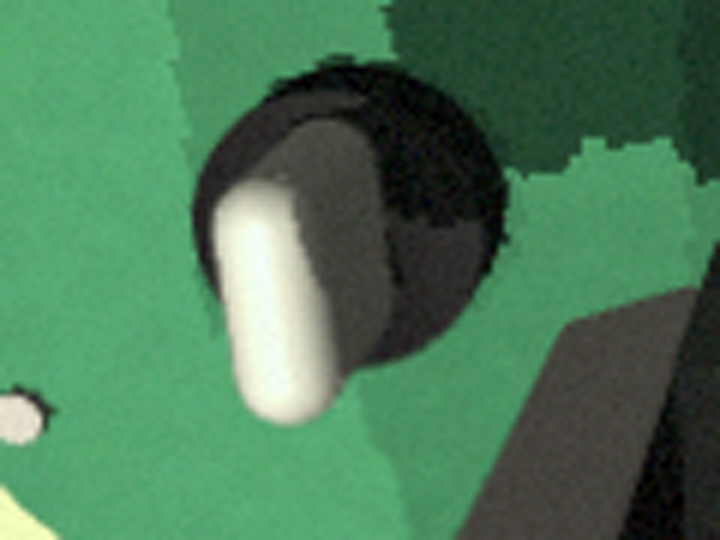

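Run:
```python
from h import *
import pickle
f=pickle.load(open("w3.pkl","rb"))
g=lambda p,z: ray(f,np.array(p)/6.+[160-.42,220-.42],z)
yaw=lambda a,b: np.degrees(np.arctan2(*(a-b)[[1,0]]))
E=g([[260,180],[287,424]],139); print(E, "len",np.linalg.norm(E[0]-E[1]),"mid",E.mean(0),yaw(*E))
L=g([[217,230],[237,380]],137); Rr=g([[300,205],[335,370]],137); print(yaw(*L),yaw(*Rr),"width",L.mean(0)-Rr.mean(0))
B=g([[375,170],[390,300]],110); print("base right flat",B.tolist(),yaw(*B))
C=g([[350,212],[195,212],[505,212],[350,62],[350,366]],108); print("collar",C.round(1).tolist())
```

```text
[[573.85954773 195.18907661 139.        ]
 [541.04471255 200.87447214 139.        ]] len 33.30371045620663 mid [557.45213014 198.03177437 139.        ] -9.829310479629353
-8.937765335897584 -3.9815682776152217 width [-0.13402982 12.28624186  0.        ]
base right flat [[565.1367128130519, 190.3408515480973, 110.0], [545.9819699920243, 193.25837266956913, 110.0]] -8.660344331081186
collar [[559.3, 196.2, 108.0], [563.4, 218.0, 108.0], [555.2, 174.4, 108.0], [580.5, 190.4, 108.0], [536.6, 202.3, 108.0]]
```

Request:
{"fn": "arm_command", "kwargs": {"plan": [[1,-0.02,0.001,0,0,0,0],[1,-0.05,0.003,0,0,0,0],[1,-0.075,0.005,0,0,0,0],[1,-0.087,0.0065,0.01,0,0,0],[1,-0.0875,0.0065,0.03,0,0,0],[1,-0.0875,0.0065,0.05,0,0,0],[1,-0.0875,0.0065,0.057,0,0,0],[1,-0.0875,0.0065,0.057,0,0,0]]}}

```text
clock: 6.3
position: [573.4, 192.3, 158.0]
tool_rot: [-0.001, -0.636, 0.771, 0.0]
wrist_force: [-0.2, 0.7, -4.4]
finger_gap: 43.8
```

Run:
```python
from h import *
import pickle
s=ctrl.sense(); Rt=rot(s["tool_rot"]); print(s["clock"],s["position"],Rt.round(3).tolist(),s["finger_gap"],s["wrist_force"]); print("origin", np.array(s["position"])+Rt@[0.3,15.6,6])
f=grab("wrist"); pickle.dump(f,open("w4.pkl","wb"))
c=f["color"][250:370,240:400]; save("c4",np.clip(cv2.resize(c,(800,600),interpolation=cv2.INTER_CUBIC)*1.5,0,255).astype(np.uint8))
```

```text
6.3 [573.38230788 192.30739326 157.99756527] [[-0.19, -0.982, -0.001], [-0.982, 0.19, -0.001], [0.001, 0.001, -1.0]] 43.75540490119554 [-0.18524829  0.72270749 -4.39180971]
origin [558.00282031 194.97007437 152.01162411]
```

View pics/c4.png

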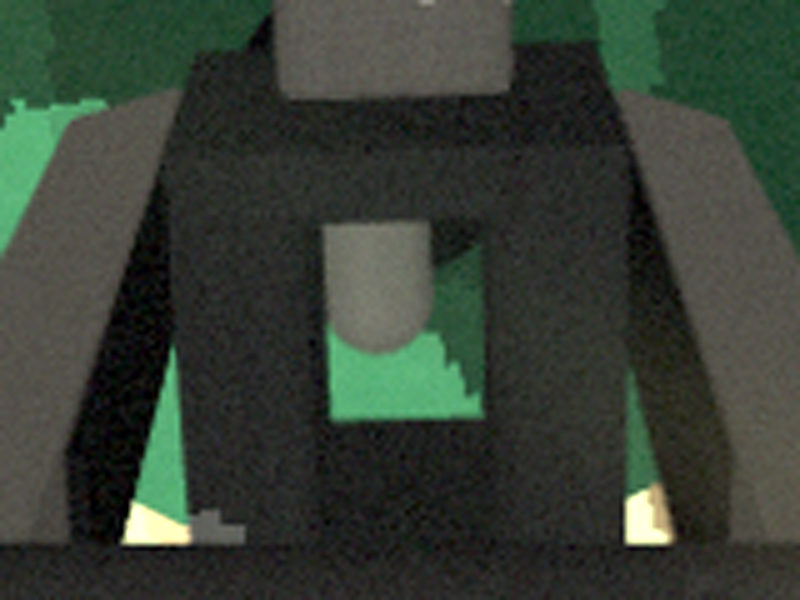

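Through the slot the tongue is visible (end at crop 378,352). It lies left of the slot's middle, that is, further towards +y than the crank. I compute the offset.

Run:
```python
from h import *
import pickle
f=pickle.load(open("w4.pkl","rb")); T=np.array(f["T_tool_cam"]); w=dict(f); f["o"]=T[:3,3]; f["A"]=T[:3,:3]
g=lambda p,z,F=f: ray(F,np.array(p)/5.+[240-.4,250-.4],z).round(1).tolist()
print("slot top row300 L,R at z-24",g([[325,300],[485,300]],-24)," at z6",g([[325,300],[485,300]],6))
print("slot -x bottom edge z6/z-24",g([[405,418]],6),g([[405,418]],-24), "+x edge top", g([[405,220]],-24))
print("hub sides top z-24",g([[170,200],[630,200],[180,350],[628,350]],-24))
print("tongue end at z 19",g([[378,352]],19),g([[378,352]],139,w)," sides z20",g([[323,290],[433,290]],20))
print("handle", )
```

```text
slot top row300 L,R at z-24 [[-7.3, 4.2, -24.0], [8.1, 4.2, -24.0]]  at z6 [[-8.7, 19.4, 6.0], [9.7, 19.4, 6.0]]
slot -x bottom edge z6/z-24 [[0.5, 34.7, 6.0]] [[0.4, 17.0, -24.0]] +x edge top [[0.4, -4.2, -24.0]]
hub sides top z-24 [[-21.9, -6.3, -24.0], [21.7, -6.2, -24.0], [-21.5, 9.5, -24.0], [22.1, 9.6, -24.0]]
tongue end at z 19 [[-2.8, 33.1, 19.0]] [[541.3, 201.3, 139.0]]  sides z20 [[-9.5, 25.2, 20.0], [4.0, 25.2, 20.0]]
handle
```

Request:
{"fn": "arm_command", "kwargs": {"plan": [[1,-0.0032,0.0005,0,0,0,0],[1,-0.0032,0.0005,0,0,0,0],[1,-0.0032,0.0005,0.005,0,0,0],[1,-0.0032,0.0005,0.01,0,0,0],[1,-0.0032,0.0005,0.014,0,0,0],[1,-0.0032,0.0005,0.017,0,0,0],[1,-0.0032,0.0005,0.02,0,0,0],[1,-0.0032,0.0005,0.02,0,0,0]]}}

```text
clock: 7.35
position: [573.6, 196.0, 138.2]
tool_rot: [-0.0, -0.637, 0.771, 0.0]
wrist_force: [-1.0, -0.1, -4.2]
finger_gap: 43.8
```

Request:
{"fn": "arm_command", "kwargs": {"plan": [[1,0,0,0.004,0,0,0],[1,0,0,0.008,0,0,0],[1,0,0,0.012,0,0,0],[1,0,0,0.016,0,0,0],[1,0,0,0.019,0,0,0],[1,0,0,0.021,0,0,0],[1,0,0,0.022,0,0,0],[1,0,0,0.022,0,0,0]]}}

```text
clock: 8.35
position: [573.8, 196.1, 116.5]
tool_rot: [0.0, -0.637, 0.771, -0.0]
wrist_force: [-0.1, -0.8, -4.0]
finger_gap: 44.1
```

Request:
{"fn": "arm_command", "kwargs": {"plan": [[1,0,0,0.001,0,0,0],[1,0,0,0.0015,0,0,0],[1,0,0,0.002,0,0,0],[1,0,0,0.0025,0,0,0],[1,0,0,0.003,0,0,0],[1,0,0,0.0035,0,0,0],[1,0,0,0.0035,0,0,0],[1,0,0,0.0035,0,0,0]]}}

```text
clock: 9.35
position: [573.8, 196.1, 113.4]
tool_rot: [0.0, -0.637, 0.771, -0.0]
wrist_force: [-1.4, -1.4, 2.6]
finger_gap: 44.2
```

Contact on the collar (force moved from -4 N to +2.6 N, at the expected height). Releasing.

Request:
{"fn": "arm_command", "kwargs": {"plan": [[-1,0,0,0,0,0,0],[-1,0,0,0,0,0,0],[-1,0,0,0,0,0,0],[-1,0,0,0,0,0,0],[-1,0,0,0,0,0,0],[-1,0,0,-0.01,0,0,0],[-1,0,0,-0.03,0,0,0],[-1,0,0,-0.06,0,0,0]]}}

```text
clock: 10.35
position: [573.3, 195.9, 173.6]
tool_rot: [-0.001, -0.637, 0.771, 0.0]
wrist_force: [-0.3, -0.4, 0.4]
finger_gap: 94.1
```

Request:
{"fn": "arm_command", "kwargs": {"plan": [[-1,0,0,-0.04,0,0,0],[-1,0,0,-0.08,0,0,0],[-1,0,0.03,-0.1,0,0,0],[-1,0,0.06,-0.1,0,0,0],[-1,0,0.08,-0.1,0,0,0],[-1,0,0.08,-0.1,0,0,0],[-1,0,0.08,-0.1,0,0,0],[-1,0,0.08,-0.1,0,0,0]]}}

```text
clock: 11.35
position: [496.2, 210.8, 273.0]
tool_rot: [0.0, -0.636, 0.771, -0.0]
wrist_force: [0.2, -0.7, -1.0]
finger_gap: 93.9
```

Run:
```python
from h import *
import pickle
s=ctrl.sense(); print(s["clock"],s["position"],s["finger_gap"],s["wrist_force"])
f=grab("wrist"); pickle.dump(f,open("w5.pkl","wb")); g=grab("scene"); pickle.dump(g,open("s5.pkl","wb"))
a=f["color"][:300,120:520]; b=g["color"][160:310,380:580]
save("c5",np.hstack([a,cv2.resize(b,(400,300))]))
```

```text
11.35 [496.18353414 210.80490167 272.99238196] 93.87990370214031 [ 0.18829901 -0.68592879 -1.0009177 ]
```

View pics/c5.png

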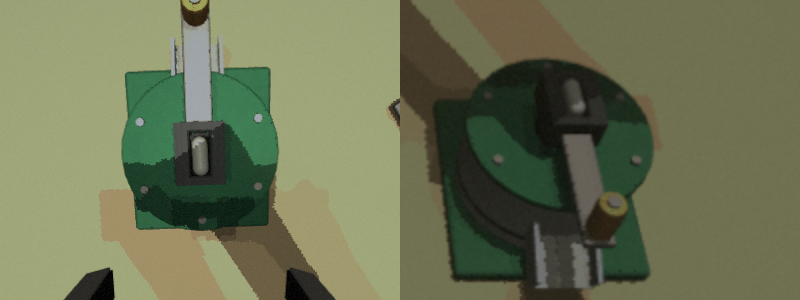

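The crank sits on the shaft with the tongue in the slot. One numeric check, including the seated height and the neighbours, then hand in.

Run:
```python
from h import *
import pickle
f=pickle.load(open("w5.pkl","rb")); g=pickle.load(open("s5.pkl","rb")); g0=pickle.load(open("scene.pkl","rb"))
H=ray(f,[[175+120,123],[226+120,123],[174+120,184],[225+120,184]],138); c=H.mean(0)
A=ray(f,[[197+120,30],[200+120,118]],126); print("hub",H.round(1).tolist(),c,"arm yaw",np.degrees(np.arctan2(*(A[0]-A[1])[[1,0]])))
def tri(p,q):
    d=[ray(F,[x],0)[0]-F["o"] for F,x in((f,p),(g,q))]
    t=np.linalg.lstsq(np.c_[d[0],-d[1]],g["o"]-f["o"],rcond=None)[0]; a=f["o"]+t[0]*d[0]; b=g["o"]+t[1]*d[1]; return a.round(1),b.round(1)
print("handle top (want z 166)",tri([195+120,2],[380+613/2-200,160+201/2]))
D=cv2.absdiff(g["color"],g0["color"]).max(2)
for n,(x,y) in {"other":(293,250),"former":(302,382)}.items(): print(n,(D[y-30:y+30,x-30:x+30]>40).mean())
ctrl.finish_job()
```

```text
hub [[587.6, 214.2, 138.0], [579.3, 171.6, 138.0], [537.0, 225.8, 138.0], [528.3, 181.5, 138.0]] [558.04978074 198.27222049 138.        ] arm yaw -8.96184975802105
handle top (want z 166) (array([668.9, 180.6, 160.3]), array([670. , 182.3, 160.6]))
other 0.0
former 0.0
the job is handed in; nothing more can be done
```

The slotted steel crank is on the seed cleaner's shaft and released, and the job is handed in. It took about 11.5 s of the 48 s. No verdict is reported, so the checks below are my own.

- **Seating:** The crank went down over the tongue without resistance. The force changed only at collar height, from -4 N to +2.6 N.
- **Position:** Afterwards the hub measured at (558, 198) mm, within about 1 mm of the shaft axis at about (557, 197.5) mm.
- **Angle:** The arm is at -9° against about -10° for the flats.
- **Neighbours:** The scene pictures from before and after show no change around the other crank or the pot former. The gripper is open and clear of everything.
- **One check disagreed:** Handle-top height from two views gave 160 mm where 166 mm was expected. Its pixel was at the very edge of the wrist picture. I put this down to measurement error, because the hub cannot sit below the collar and the contact height matched.

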